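# Open the bowl clamp to its loading position

### The job

Make the bowl clamp ready for the next bowl: with the fingertips, from between the jaws, push each of the two yellow sprung jaws outward past its stop pin and let it go, so that it springs back and latches on the pin at its middle position, in line with the green marks. Only push: do not grip the jaws or touch their outer sides, and leave the pots, jug and tools standing where they are.

Things in the scene. Friction and masses are not known exactly. Their poses are not given: they have to be found in the camera images.
- clamp: Bowl clamp screwed to the bench: plywood bed 160 mm (its x) by 360 mm (its y), 20 mm thick. Origin under the bed's middle at bench height, x away from the robot at yaw 0, y the line on which the jaws slide. In the middle a wooden seat disc, 64 mm wide, top 30 mm above the bench. Closed, the jaw faces stand 50 mm either side of the middle, with 100 mm clear between, open above.
- left_jaw (a joint): Travel of the left jaw in m: 0 closed (start), grows as it is pushed outward (+y of the clamp) to its end stop at 0.048. A spring drives it back, 4 N (at 0) to 10 N (at 0.048), plus about 2 N drag at 50 mm/s. The stop pin rides up a tooth (2 N more) and drops behind it at 0.030. Let go beyond 0.032, it springs back by itself and latches at 0.030, the middle position; let go sooner, it returns to 0.
- right_jaw (a joint): Travel of the right jaw in m: 0 closed (start), grows as it is pushed outward (-y of the clamp) to its end stop at 0.048. A spring drives it back, 4 N (at 0) to 10 N (at 0.048), plus about 2 N drag at 50 mm/s. The stop pin rides up a tooth (2 N more) and drops behind it at 0.030. Let go beyond 0.032, it springs back by itself and latches at 0.030, the middle position; let go sooner, it returns to 0.
- left_pad (a point): Middle of the left jaw's inner face, 60 mm above the bench; moves with the jaw. The jaw is an upright yellow plate 104 mm wide (along clamp x), 15 mm thick, from 22 to 92 mm above the bench, black rubber on the inner face; push that face towards +y of the clamp. Latched, the face is in line with the green marks on the bed. Axes as the clamp's.
- right_pad (a point): Middle of the right jaw's inner face, 60 mm above the bench; moves with the jaw. The jaw is an upright yellow plate 104 mm wide (along clamp x), 15 mm thick, from 22 to 92 mm above the bench, black rubber on the inner face; push that face towards -y of the clamp. Latched, the face is in line with the green marks on the bed. Axes as the clamp's.
- left_knob (a point): Top of the brass knob (18 mm wide) on the left stop pin, on a dark steel bridge 58 mm wide and 76 mm high, 124 mm from the clamp's middle. The knob top is 92 mm above the bench, up to 104 mm while the pin is lifted by the passing tooth. The pin works by itself.
- right_knob (a point): Top of the brass knob (18 mm wide) on the right stop pin, on a dark steel bridge 58 mm wide and 76 mm high, 124 mm from the clamp's middle. The knob top is 92 mm above the bench, up to 104 mm while the pin is lifted by the passing tooth. The pin works by itself.
- left_back: Outer (back) face plate of the left jaw, the side away from the clamp's middle; not to be touched. Plate 104 x 3 x 66 mm, origin at its middle, 58 mm above the bench.
- right_back: Outer (back) face plate of the right jaw; not to be touched. Plate 104 x 3 x 66 mm, origin at its middle, 58 mm above the bench.
- next_bowl: dark clay bowl, 124 mm wide, 52 mm high, behind the clamp; leave alone. Origin under its middle.
- cup: dark clay cup, 70 mm wide, 75 mm high, behind the clamp; leave alone. Origin under its middle.
- rib: flat wooden throwing rib, 45 x 95 x 8 mm, lying in front of the clamp; leave alone. Origin under its middle.
- trimmer: steel-bladed trimming tool with handle, 170 mm long, lying in front of the clamp; leave alone. Origin under its length.
- round_pot: grey clay pot, 124 mm wide, 100 mm high, at the left of the bench; leave alone. Origin under its middle.
- water_jug: white plastic jug with blue cap, 100 mm wide, 190 mm high, at the left of the bench; leave alone. Origin under its middle.
- wide_bowl: dark clay bowl, 160 mm wide, 60 mm high, at the right of the bench; leave alone. Origin under its middle.

How it is judged (in metres and radians):
At the end, for the whole second after the job is handed in: Both jaws are at rest, latched at their middle position (travel 26 to 34 mm), and every pot, jug and tool is within 20 mm of where it stood (value of joint left_jaw between 0.026 and 0.034 m and velocity of joint left_jaw between -0.01 and 0.01 m/s and value of joint right_jaw between 0.026 and 0.034 m and velocity of joint right_jaw between -0.01 and 0.01 m/s and distance of each of next_bowl, cup, rib, trimmer, round_pot, water_jug, wide_bowl from where it was at the start of the episode below 0.02 m); the robot touches nothing.
It fails at once if the left jaw is gripped or pulled by its outer side (contact force between left_back and the fingers above 1 N).
It fails at once if the right jaw is gripped or pulled by its outer side (contact force between right_back and the fingers above 1 N).
It fails at once if a pot, jug or tool is lifted, carried or pushed away (distance of any of next_bowl, cup, rib, trimmer, round_pot, water_jug, wide_bowl from where it was at the start of the episode above 0.03 m).
It also fails if it takes over 48 s, if anything falls off the work surface, if the arm or the gripper's body presses on something with over 40 N, if the wrist force passes 120 N, or if a joint passes its speed limit or range.

### The arm

A 7-joint arm with a two-finger parallel gripper is mounted at the origin on the work surface. World frame = base frame: x ahead of the robot, y to its left, z up, the work surface at z = 0. Lengths are in mm, angles in rad, forces in N, time in s.
With the tool pointing down it reaches from about 425 to 875 mm from the base axis. Payload 4.7 kg.
Tool frame: the origin (TCP) lies at the very end of the fingers, on their centre line; the grasp point (between the pads) lies 19 mm behind it; z points along the fingers, y is the direction in which the jaws open and shut (so a half turn about z gives the same grasp; the last joint's range is limited). The gripper opens to 87 mm and grips with 3 to 60 N. Pads are 19 mm wide; open, the fingers measure 117 mm over their backs; the gripper's body (75 mm by 190 mm) begins 51 mm behind the grasp point.
Start: joints at [-1.102, 0.321, -0.07, 1.45, 0.023, 1.371, -0.057], TCP at [285.563, 583.935, 222.587] pointing down, gripper open.
Joint ranges: [-2.86, 2.86], [-0.3, 2.09], [-1.38, 1.24], [0.06, 2.45], [-1.56, 4.7], [0.09, 2.05], [-2.69, 2.69]. Speed limits (rad/s): [2.57, 2.57, 3.14, 3.14, 3.14, 3.14, 3.14].

### API

Orientations are given as a rotation vector (axis times angle).
In Python, from rig import sensors, optics, job gives the robot as it stands.
- The arm moves only by the tool apply_moves, never from a script. Its argument "deltas" is a list of rows, each a list of 3 entries, a list of its own where there are three numbers: the finger opening in cm, from 0 to 8.7, then the shift along the tool's x, y, z in cm, then the turn about the tool's z in degrees. A call has 1 to 5 rows; each row is the pose to reach, as a shift and turn from the pose measured when the call began, along the tool's axes at that moment; what a row does not reach only later rows make up. A row lasts 1/8 s, in which the tool goes at most 62.5 mm and 10.7 degrees, less where a joint would pass 70% of its speed; a pose out of reach is approached as far as the arm can. A call with a gripper value outside its range is refused whole. The fingers move at their own pace and stop on an object; the grip force is fixed at half the most. Time passes only in rows, so rows that repeat a pose let the fingers close. It gives the time, the measured TCP pose, the force and the opening at its end, in the units of the state.
- sensors.state(): the state, without advancing time (a new reading comes with each control period).
- optics.read_camera(name): name is "scene" or "top" or "wrist"; returns the picture (480x640x3 uint8, red, green, blue); there is no depth.
- optics.camera_params(name): a dict with "K" (3x3 intrinsics, pixels), "distortion" ([k1, k2, p1, p2, k3] as OpenCV has them; the pictures are not rectified), "R" (3x3) and "t" (3): a world point X has camera coordinates R X + t; the wrist camera has in their place "mount" (4x4, takes a point from camera to tool coordinates, whose origin is the TCP and whose axes are the flange's). Camera axes: x right, y down, z forward; pixel columns grow to the right and rows downward; lengths in mm; the calibration is good to about 2 mm. A picture is of the moment at which its call begins: read the wrist's pose just before it. camera_params takes no time and is no camera call.
- job.sign_off(): hands the job in, once; it reports no verdict.
The state is a dict: "clock": time; "joint_pos": joint angles; "joint_vel": joint speeds; "tau": joint torques, N m; "ee_pos": TCP position; "orientation": TCP orientation; "force": force on the tool from outside, world axes, zero at the start; "torque": the same for the moment, N m; "grip_width": opening from 0.0 (shut) to 1.0 (fully open).
Only numpy, scipy, OpenCV 4.12 (cv2) and the standard library are available. Lean on these libraries where they do the work, as an engineer would, in place of code of your own. Each camera call takes 0.05 s, during which the arm holds its last target.

## Working session

There is one attempt and no reset: what is moved stays moved. The work goes in short steps, Python scripts to look and compute and a tool call to move; the robot and the scene stay as the last step left them, time stands still between calls to the robot, and variables do not carry over. Pictures are saved under pics/ and viewed, and the job is handed in when it is done.

Besides the shell and the picture viewer there is one more tool, called after "Emit:" by a JSON object that holds its "api" and its "payload". apply_moves: Moves the arm, as the interface text tells. Its arguments: {"type":"object","properties":{"deltas":{"type":"array"}},"required":["deltas"]}

```bash
ls; mkdir -p pics
python3 - <<'E'
from rig import sensors, optics
import cv2
s=sensors.state(); print(s)
for n in("scene","top"):
    cv2.imwrite(f"pics/{n}0.png",optics.read_camera(n)[:,:,::-1]); print(n,optics.camera_params(n))
print(optics.camera_params("wrist"))
E
```

```text
pics
{'clock': 0.0, 'joint_pos': array([-1.10192219,  0.3218199 , -0.07006567,  1.45168062,  0.02259978,
        1.37078479, -0.05688917]), 'joint_vel': array([ 4.65821092e-05, -2.02632622e-03,  1.89387387e-03, -7.35531882e-04,
       -1.73501973e-03, -1.56973646e-03,  1.01333032e-03]), 'tau': array([-3.26251495e-06, -4.91284096e+01, -4.03846046e-01, -3.12526739e+01,
       -6.39551715e-02,  4.41391964e-02,  1.67522103e-04]), 'ee_pos': array([285.33138995, 583.41053531, 221.46054895]), 'orientation': array([-7.08107487e-01, -3.06041177e+00,  2.94913912e-03]), 'force': array([ 0.06616062, -0.39039484, -0.35091906]), 'torque': array([ 0.0464656 , -0.00279211, -0.01344302]), 'grip_width': 1.0006016841320773}
scene {'K': array([[537.73313942,   0.        , 319.58455735],
       [  0.        , 537.73313942, 241.5151479 ],
       [  0.        ,   0.        ,   1.        ]]), 'distortion': array([-0.0030892,  0.       ,  0.       ,  0.       ,  0.       ]), 'R': array([[-0.26176955,  0.96501998,  0.01459948],
       [ 0.82262792,  0.23100448, -0.51953848],
       [-0.50473756, -0.12398942, 
[... 438 characters left out ...]
16684,  0.01614201, -0.99041642]]), 't': array([-3.47070730e-01,  5.48841884e+02,  1.63117612e+03])}
{'K': array([[359.40573796,   0.        , 326.20076914],
       [  0.        , 359.40573796, 245.98921376],
       [  0.        ,   0.        ,   1.        ]]), 'distortion': array([-0.07479535,  0.        ,  0.        ,  0.        ,  0.        ]), 'mount': array([[ 5.78728805e-04, -9.65000423e-01, -2.62247685e-01,
         7.28755131e+01],
       [ 9.99999829e-01,  5.35427045e-04,  2.36575514e-04,
         2.49642894e-01],
       [-8.78809678e-05, -2.62247777e-01,  9.65000568e-01,
        -1.61961890e+02],
       [ 0.00000000e+00,  0.00000000e+00,  0.00000000e+00,
         1.00000000e+00]])}
```

View pics/top0.png

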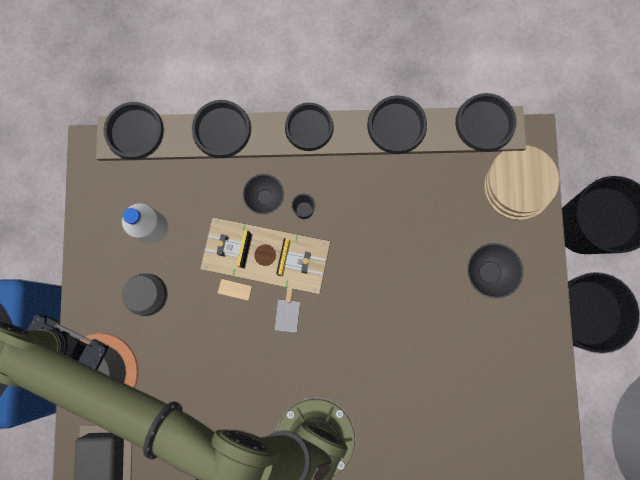

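View pics/scene0.png

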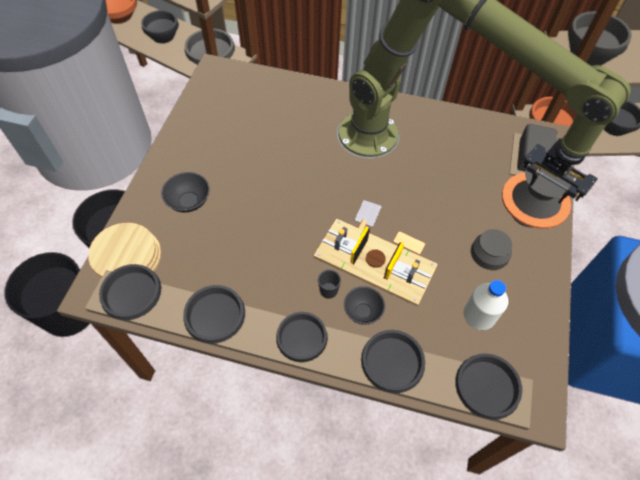

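Run:
```python
import cv2
im=cv2.imread("pics/top0.png")[120:400,180:480]
cv2.imwrite("pics/topc.png",cv2.resize(im[:,:],None,fx=2.1,fy=2.1,interpolation=cv2.INTER_CUBIC))
```

```text
(no output)
```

View pics/topc.png

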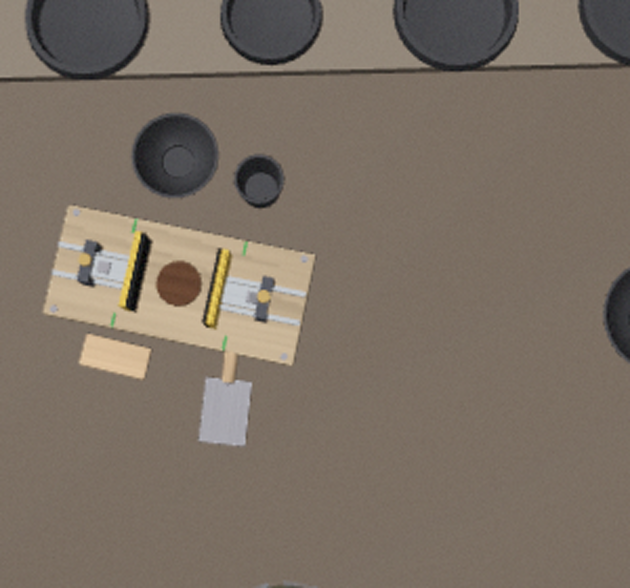

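The crop shows the bed corners at about (67,206), (315,255), (293,365) and (43,315), and the seat at (179,284). The jaws are closed, and the rib and trimmer lie on the near side.

```bash
cat > h.py <<'E'
import numpy as np, cv2
from rig import sensors, optics
from scipy.spatial.transform import Rotation as Ro
def ray(P,uv,z,R=None,t=None):
    R=P['R'] if R is None else R; t=P['t'] if t is None else t
    n=cv2.undistortPoints(np.array([[uv]],float),P['K'],P['distortion'])[0,0]
    d=R.T@np.array([n[0],n[1],1]); c=-R.T@t
    return c+d*(z-c[2])/d[2]
def proj(P,X,R=None,t=None):
    R=P['R'] if R is None else R; t=P['t'] if t is None else t
    return cv2.projectPoints(np.array(X,float).reshape(-1,1,3),cv2.Rodrigues(R)[0],t,P['K'],P['distortion'])[0].reshape(-1,2)
def wrist():
    s=sensors.state(); im=optics.read_camera("wrist"); P=optics.camera_params("wrist")
    T=np.eye(4);T[:3,:3]=Ro.from_rotvec(s['orientation']).as_matrix();T[:3,3]=s['ee_pos']
    C=np.linalg.inv(T@P['mount']); P['R']=C[:3,:3];P['t']=C[:3,3]
    return s,im,P
E
python3 - <<'E'
from h import *
P=optics.camera_params("top")
f=lambda u,v,z:ray(P,(u/2.1+180,v/2.1+120),z)
c=[f(*p,20) for p in((67,206),(315,255),(293,365),(43,315))]
for p in c: print(p.round(1))
print("ctr",np.mean(c,0).round(1),"seat",f(179,284,30).round(1))
for i in range(4): print(np.linalg.norm(c[i]-c[(i+1)%4]).round(1))
y=(c[0]-c[1])+(c[3]-c[2]); print("yaw",np.degrees(np.arctan2(-y[0],y[1])))
R=Ro.from_rotvec(sensors.state()['orientation']).as_matrix(); print(R.round(3))
E
```

```text
[640.1 297.5  20. ]
[562.9 -53.6  20. ]
[408.7 -19.8  20. ]
[485.1 330.1  20. ]
ctr [524.2 138.6  20. ] seat [524.1 137.5  30. ]
359.5
157.8
358.1
158.4
yaw -12.363612819928322
[[-0.898  0.439 -0.001]
 [ 0.439  0.898 -0.002]
 [-0.    -0.002 -1.   ]]
```

Emit:
{"api": "apply_moves", "payload": {"deltas": [[0, [-4, -3, 0], -3], [0, [-9, -6.4, 0], -6], [0, [-13.5, -9.7, 0], -9], [0, [-18, -13, 0], -12], [0, [-22, -15.8, 0], -13.7]]}}

```text
clock: 0.72
ee_pos: [414.4, 342.5, 221.6]
orientation: [-0.338, -3.123, 0.003]
force: [-0.0, 0.6, -0.4]
grip_width: 0.516
```

```bash
cat > go.py <<'E'
from h import *
import sys
c=np.array([525,138.]); yaw=np.radians(-12.4)
s=sensors.state();R=Ro.from_rotvec(s['orientation']).as_matrix();p=s['ee_pos']
X=np.array([np.cos(yaw),np.sin(yaw)]);Y=np.array([-X[1],X[0]])
print("t",s['clock'],"p",p.round(1),"clamp xy",(p[:2]-c)@X,(p[:2]-c)@Y,"yaw y",np.degrees(np.arctan2(-R[0,1],R[1,1])),"F",s['force'].round(1),"g",s['grip_width'].round(3))
if len(sys.argv)>3:
    a,b,z=map(float,sys.argv[1:4]); tgt=np.r_[c+a*X+b*Y,z]; print("delta cm",(R.T@(tgt-p)/10).round(2))
E
python3 go.py 0 0 200
```

```text
Traceback (most recent call last):
  File "go.py", line 6, in <module>
    print("t",s['clock'],"p",p.round(1),"clamp xy",(p[:2]-c)@X,(p[:2]-c)@Y,"yaw y",np.degrees(np.arctan2(-R[0,1],R[1,1])),"F",s['force'].round(1),"g",s['grip_width'].round(3))
                                                                                                                                                      ^^^^^^^^^^^^^^^^^^^^^
AttributeError: 'float' object has no attribute 'round'
```

```bash
sed -i "s/s\['grip_width'\].round(3)/round(s['grip_width'],3)/" go.py
python3 go.py 0 0 200
```

```text
t 0.725 p [414.4 342.5 221.6] clamp xy -151.98512386149125 175.99670322732487 yaw y -12.351269213419998 F [-0.   0.6 -0.4] g 0.516
delta cm [-15.18 -17.61   2.19]
```

Emit:
{"api": "apply_moves", "payload": {"deltas": [[0, [-3.5, -4, 0.5], 0], [0, [-7, -8.2, 1], 0], [0, [-11, -12.7, 1.5], 0], [0, [-15.2, -17.6, 2.2], 0], [0, [-15.2, -17.6, 2.2], 0]]}}

```text
clock: 1.35
ee_pos: [526.7, 131.4, 199.1]
orientation: [-0.353, -3.121, 0.008]
force: [0.2, 0.0, 0.2]
grip_width: 0.021
```

```bash
python3 go.py 0 0 58
python3 - <<'E'
from h import *
s,im,P=wrist(); np.savez("w1.npz",im=im,R=P['R'],t=P['t'])
cv2.imwrite("pics/w1.png",im[:,:,::-1])
E
```

```text
t 1.35 p [526.7 131.4 199.1] clamp xy 3.0636832410782504 -6.042919675084674 yaw y -12.923033643908049 F [0.2 0.  0.2] g 0.021
delta cm [ 0.31  0.68 14.11]
```

View pics/w1.png

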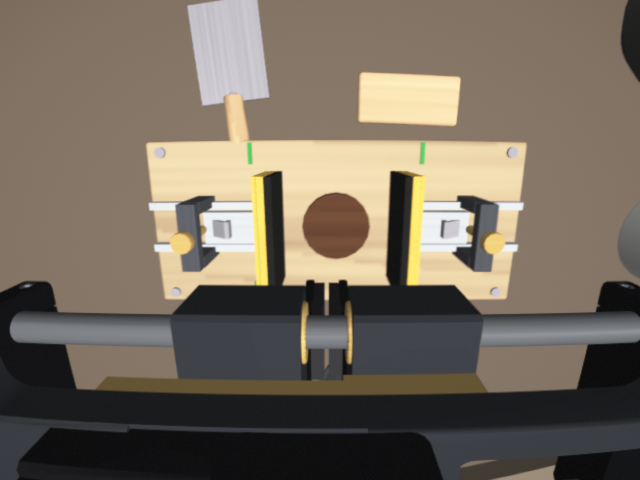

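The wrist view lines up with the clamp. Bed corners are at (148,142), (524,142), (160,300) and (511,300), and the seat is at (336,226). Checking the centre from these:

Run:
```python
from h import *
d=np.load("w1.npz");P=optics.camera_params("wrist");P['R']=d['R'];P['t']=d['t']
c=[ray(P,u,20) for u in((148,142),(525,142),(511,300),(160,300))]
print(np.round(c,1),np.mean(c,0),ray(P,(336,226),30))
for i in range(4): print(np.linalg.norm(c[i]-c[(i+1)%4]).round(1))
y=-(c[0]-c[1])-(c[3]-c[2]); print("yaw",np.degrees(np.arctan2(-y[0],y[1])))
print(proj(P,sensors.state()['ee_pos']))
cc=np.array([525,138]);
for u in((283,180),(389,180)): print(ray(P,u,90))
```

```text
[[410.6 -13.5  20. ]
 [488.9 330.7  20. ]
 [646.  302.3  20. ]
 [564.5 -56.2  20. ]] [527.53140677 140.83742027  20.        ] [526.41663599 140.69541662  30.        ]
353.0
159.7
367.6
159.7
yaw -12.812810826183956
[[331.38735172 299.63816616]]
[470.5563089  111.19156449  90.        ]
[488.13988287 188.43771523  90.        ]
```

Emit:
{"api": "apply_moves", "payload": {"deltas": [[0, [0.2, 0.5, 3], 0], [0, [0.2, 0.8, 7], 0], [0, [0.2, 0.8, 11], 0], [0, [0.2, 0.8, 14], 0], [0, [0.2, 0.8, 14], 0]]}}

```text
clock: 2.02
ee_pos: [522.3, 143.8, 56.8]
orientation: [-0.342, -3.116, 0.008]
force: [-0.1, 0.5, 0.8]
grip_width: 0.006
```

```bash
sed -i 's/525,138\./525.5,139.5/;s/-12.4/-12.5/' go.py; python3 go.py 0 78 58
```

```text
t 2.025 p [522.3 143.8  56.8] clamp xy -4.052450460282145 3.5072671130989765 yaw y -12.537560170546547 F [-0.1  0.5  0.8] g 0.006
delta cm [-0.4   7.45 -0.17]
```

Emit:
{"api": "apply_moves", "payload": {"deltas": [[0, [-0.4, 2, 0], 0], [0, [-0.4, 3.5, 0], 0], [0, [-0.4, 4.7, 0], 0], [0, [-0.4, 5.9, 0], 0], [0, [-0.4, 7.1, 0], 0]]}}

```text
clock: 2.65
ee_pos: [541.8, 208.4, 57.9]
orientation: [-0.346, -3.114, 0.018]
force: [-4.1, -11.1, 8.1]
grip_width: 0.005
```

```bash
python3 go.py 0 75 58;python3 - <<'E'
from h import *
s,im,P=wrist(); np.savez("w2.npz",im=im,R=P['R'],t=P['t'])
cv2.imwrite("pics/w2.png",im[:,:,::-1])
E
python3 go.py 0 75 58
```

```text
t 2.65 p [541.8 208.4  57.9] clamp xy 1.0213719621372541 70.75239164775762 yaw y -12.674289710550305 F [ -4.1 -11.1   8.1] g 0.005
delta cm [ 0.1   0.42 -0.02]
t 2.7 p [542.4 211.   57.9] clamp xy 1.0376064887767957 73.4776893227995 yaw y -12.56225027459636 F [-1.9 -7.8  5.3] g 0.003
delta cm [ 0.1   0.15 -0.01]
```

View pics/w2.png

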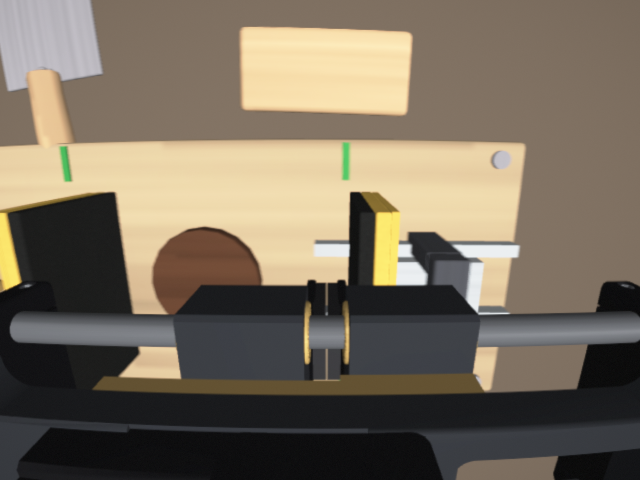

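Emit:
{"api": "apply_moves", "payload": {"deltas": [[0, [0, 0.1, 0], 0], [0, [0, -1, 0], 0], [0, [0, -3, 0], 0], [0, [0, -5.5, 0], 0], [0, [0, -7.5, 0], 0]]}}

```text
clock: 3.32
ee_pos: [525.9, 135.7, 59.1]
orientation: [-0.345, -3.116, 0.014]
force: [-0.1, 0.2, -0.1]
grip_width: 0.005
```

```bash
python3 go.py 0 -75 58;python3 - <<'E'
from h import *
s,im,P=wrist(); np.savez("w3.npz",im=im,R=P['R'],t=P['t'])
cv2.imwrite("pics/w3.png",im[:,:,::-1])
E
python3 go.py 0 -75 58
```

```text
t 3.325 p [525.9 135.7  59.1] clamp xy 1.2221327213308562 -3.641017592873469 yaw y -12.644477777628607 F [-0.1  0.2 -0.1] g 0.005
delta cm [ 0.1  -7.13  0.17]
t 3.375 p [525.4 132.4  58.9] clamp xy 1.472939048591421 -6.91364670375267 yaw y -12.822476829939584 F [-1.5 -3.4 -0.3] g 0.003
delta cm [ 0.11 -6.81  0.17]
```

View pics/w3.png

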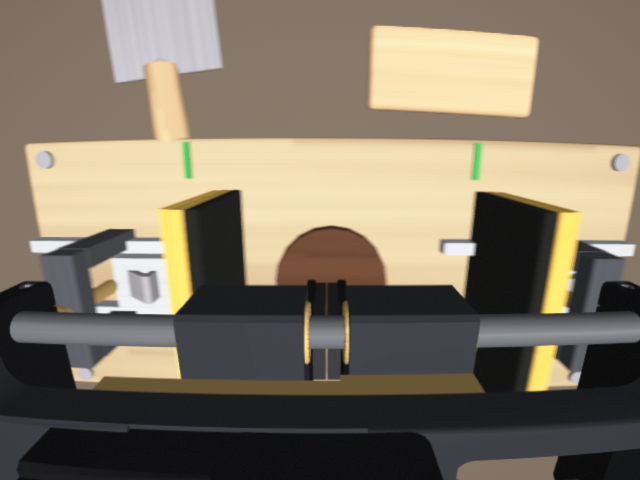

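The left jaw has latched: its inner face at u≈473 lines up with the green mark at u≈477. The right jaw, at u≈240, is still closed, with its mark at u≈187. Now the right jaw.

Emit:
{"api": "apply_moves", "payload": {"deltas": [[0, [0.1, -1.8, 0.1], 0], [0, [0.1, -3.2, 0.1], 0], [0, [0.1, -4.4, 0.1], 0], [0, [0.1, -5.6, 0.1], 0], [0, [0.1, -6.8, 0.1], 0]]}}

```text
clock: 4.0
ee_pos: [511.0, 74.4, 59.3]
orientation: [-0.342, -3.12, 0.001]
force: [2.5, 10.3, -0.9]
grip_width: 0.004
```

```bash
python3 go.py 0 -75 58;python3 - <<'E'
from h import *
s,im,P=wrist(); np.savez("w4.npz",im=im,R=P['R'],t=P['t'])
cv2.imwrite("pics/w4.png",im[:,:,::-1])
E
python3 go.py 0 -75 58
```

```text
t 4.0 p [511.   74.4  59.3] clamp xy -0.038301319817048415 -66.7294209187374 yaw y -12.511123909836767 F [ 2.5 10.3 -0.9] g 0.004
delta cm [-0.   -0.83  0.13]
t 4.05 p [510.1  70.6  59.3] clamp xy -0.08616427127843183 -70.55614395017548 yaw y -12.63625023148217 F [0.7 7.8 0.4] g 0.01
delta cm [-0.01 -0.44  0.13]
```

View pics/w4.png

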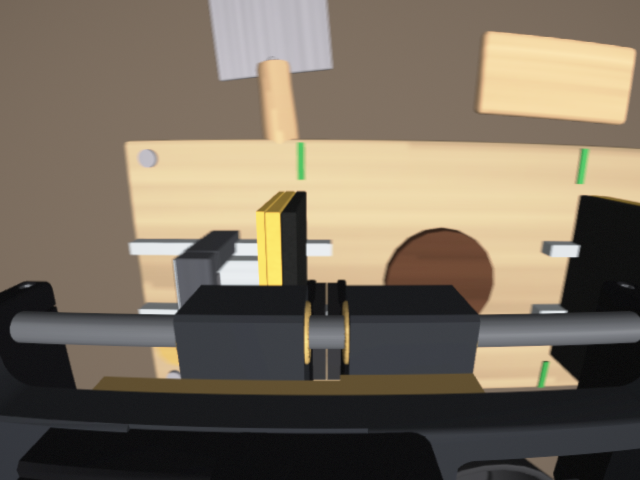

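Only about 35 mm of travel so far, and the face is barely past the mark. I'll push about 5 mm further before releasing.

Emit:
{"api": "apply_moves", "payload": {"deltas": [[0, [0, -0.5, 0], 0], [0, [0, -0.6, 0], 0], [0, [0, -0.6, 0], 0]]}}

```text
clock: 4.42
ee_pos: [509.7, 68.6, 59.6]
orientation: [-0.342, -3.12, -0.001]
force: [2.0, 7.5, -2.4]
grip_width: 0.005
```

```bash
python3 go.py 0 0 58
```

```text
t 4.425 p [509.7  68.6  59.6] clamp xy -0.102039913777278 -72.63508046003443 yaw y -12.492081024401738 F [ 2.   7.5 -2.4] g 0.005
delta cm [-0.01  7.26  0.16]
```

Emit:
{"api": "apply_moves", "payload": {"deltas": [[0, [0, -0.6, 0], 0], [0, [0, -0.6, 0], 0], [0, [0, 0.5, 0], 0], [0, [0, 3, 0], 0], [0, [0, 6, 0], 0]]}}

```text
clock: 5.05
ee_pos: [522.8, 126.8, 59.6]
orientation: [-0.343, -3.12, 0.001]
force: [-0.7, 0.6, 0.4]
grip_width: 0.006
```

Emit:
{"api": "apply_moves", "payload": {"deltas": [[0, [0, 1, 0], 0], [0, [0, 1, 0], 0]]}}

```text
clock: 5.3
ee_pos: [524.8, 136.2, 59.4]
orientation: [-0.342, -3.12, 0.002]
force: [0.1, -0.1, -0.2]
grip_width: 0.007
```

```bash
python3 go.py 0 0 200;python3 - <<'E'
from h import *
s,im,P=wrist()
cv2.imwrite("pics/w5.png",im[:,:,::-1])
E
python3 go.py 0 0 200
```

```text
t 5.3 p [524.8 136.2  59.4] clamp xy 0.0164541618019462 -3.3324937695771424 yaw y -12.499367004843306 F [ 0.1 -0.1 -0.2] g 0.007
delta cm [  0.04   0.31 -14.06]
t 5.35 p [524.7 135.3  59.4] clamp xy 0.15609843851700408 -4.2251321871791045 yaw y -12.57735898696942 F [-0.6 -0.9 -0.8] g 0.006
delta cm [  0.06   0.39 -14.06]
```

View pics/w5.png

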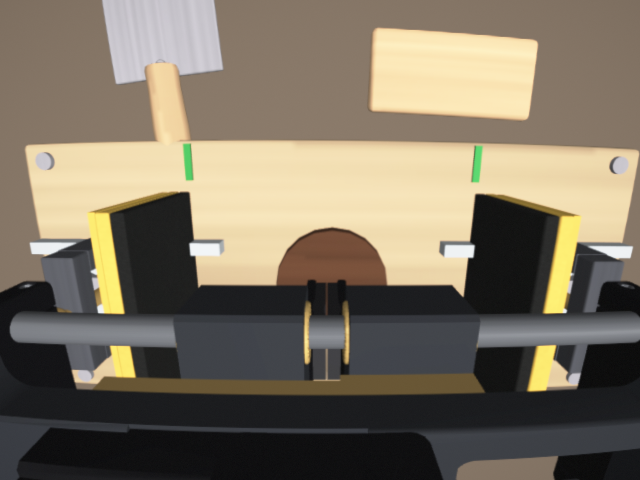

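Both faces are symmetric and in line with the green marks: left mark u≈187 with its face at ≈193, right mark u≈477 with its face at ≈473. Now I'll raise the tool and check from above.

Emit:
{"api": "apply_moves", "payload": {"deltas": [[0, [0, 0.3, -3], 0], [0, [0, 0.3, -7], 0], [0, [0, 0.3, -11], 0], [0, [0, 0.3, -15], 0], [0, [0, 0.3, -16], 0]]}}

```text
clock: 5.98
ee_pos: [527.4, 137.0, 222.3]
orientation: [0.348, 3.121, -0.0]
force: [0.3, -0.6, -0.7]
grip_width: 0.008
```

Emit:
{"api": "apply_moves", "payload": {"deltas": [[0, [0, 0, 0], 0], [0, [0, 0, 0], 0], [0, [0, 0, 0], 0]]}}

```text
clock: 6.35
ee_pos: [526.6, 136.6, 220.8]
orientation: [-0.348, -3.121, 0.002]
force: [0.1, -0.1, 0.7]
grip_width: 0.005
```

Run:
```python
from h import *
s,im,P=wrist();print(s['clock'],s['force'],s['ee_pos'])
cv2.imwrite("pics/w6.png",im[:,:,::-1])
a=cv2.imread("pics/scene0.png");b=optics.read_camera("scene")[:,:,::-1]
cv2.imwrite("pics/s6.png",np.vstack([a[140:370,130:530],b[140:370,130:530]]))
```

```text
6.35 [ 0.0602095  -0.077905    0.68717359] [526.63802854 136.58731101 220.82113384]
```

View pics/w6.png

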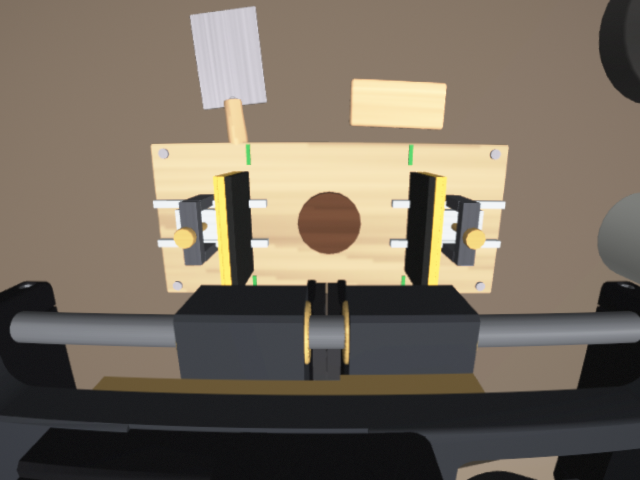

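View pics/s6.png

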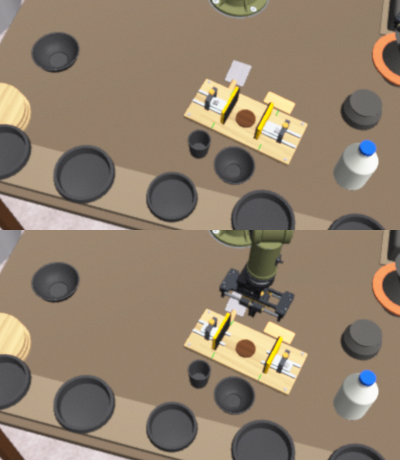

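Both jaws sit symmetrically on the green marks, u≈248 and u≈410. Every pot, jug and tool is where it was, and the arm is clear.

```bash
python3 -c "
from rig import job;print(job.sign_off())"
```

```text
the job is handed in; nothing more can be done
None
```

I pushed both jaws outward from the middle with the closed fingertips, first the left and then the right. Each sprang back and latched at its middle position, and I handed the job in at about 6.4 s of the 48 s allowed.

- **Pushes:** By my estimate the left jaw went to about 38 mm of travel. The right first reached only about 35 mm, so I pushed it further before letting go, to over 37 mm. The highest push force I read was about 14 N.
- **Last checks:** The wrist picture shows both jaw faces in line with the green marks. The scene picture, held against the first one by eye, shows the pots and jug where they were. The arm partly covers the trimmer there, but the wrist pictures show nothing touching it or the rib. The tool was about 220 mm above the bench, reading less than 1 N.
- **Disagreements:** The top and wrist cameras put the clamp's middle about 3 mm apart, so I used a point between them. I had no direct reading of jaw travel, so latching is judged from the pictures only.

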